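# Set the rack stop against its backlash and butt the lock case to it

### The job

Set the jig's stop with the handwheel: turn the wheel clockwise (seen from above) until its mark is at least an eighth of a turn past the fixed index pointer, then bring it back anticlockwise so that the mark lines up with the pointer and the play in the drive stays taken up. If you run past the pointer on the way back, go clockwise past it again and come back anew. Then slide the lock case along its channel until it rests against the stop without shifting the setting, let go of everything, and leave the brass lock cylinder and the brush lying on the jig where they are.

Things in the scene. Friction and masses are not known exactly. Their poses are not given: they have to be found in the camera images.
- jig: grey jig bolted to the bench, bed 250 (x) x 440 (y) x 30 mm high; origin at the centre of its underside. The lock case slides on the bed's top, 30 mm above the origin, in a channel along own y, centred on own x = +75 mm, between two rails 65 mm apart, 12 mm wide, 10 mm high, own y = -200 to +160 mm, open at the -y end. The handwheel's axis is at own x = -30, y = +130 mm.
- wheel (a joint): angle of the aluminium handwheel, anticlockwise from above positive, 0 where it starts; range -3.4 to 0.8. The wheel lies flat, rim 122 mm across, top of rim 99 mm above the bench; it is stiff and stays where it is left. Clockwise draws the stop away (jig +y), anticlockwise advances it towards the lock case (jig -y), 12 mm per rad, with 0.55 rad of lost motion at each reversal.
- wheel_mark (a point): the mark: tip of the short steel pointer that sticks out from the handwheel's rim, 82 mm from its axis. It starts 0.6 to 1.8 rad anticlockwise of the index.
- wheel_handle (a point): centre of the upright black crank handle on the wheel's rim, 22 mm in diameter, opposite the mark; it stands from 97 to 153 mm above the bench, this point is at 125 mm and 55 mm from the axis. It does not spin. Pushing it sideways with about 8 N turns the wheel.
- index: fixed index: a steel arm under the wheel that carries a pointer just outside the circle of the mark, 98 mm above the bench at its top, reaching 105 mm from the axis. Origin on the wheel's axis, at the rim's mid-height (93 mm above the bench); its x axis points to the pointer, z up. Its angle differs in every episode.
- index_tip (a point): tip of the fixed index pointer, 82 mm from the wheel's axis at the height of the mark: the mark is lined up when it is on this point seen from above
- stop_face (a point): centre of the face of the steel stop that the lock case comes up against, 62 mm wide, 35 mm high, this point 14 mm above the channel's floor; its axes are the jig's: the stop slides along y in the channel, the face looks to -y. The stop rubs in the channel with about 6 N; with the play taken up it withstands a push of 20 N.
- dog (a point): top centre of the brass drive dog, 36 x 12 mm, moved by the wheel; it stands between the stop's thick front plate and its rear lug with 6.6 mm of play. In the stop_face axes it is at y = +31.0 mm when it bears on the front plate (play taken up, stop advanced) and at +37.6 mm when it bears on the rear lug (stop drawn back).
- case_mid (a point): centre (half-way up) of the mortise lock case, an aluminium box 60 (x) x 120 (y) x 28 mm high, about 0.6 kg, lying in the channel with 2.5 mm room on each side; its y axis points towards the stop, its ends are 60 mm from this point. It starts 25 to 80 mm short of where the stop will be set.
- cylinder: brass euro lock cylinder, 70 mm long, 36 mm high, lying on the jig's bed in front of the channel; a bystander, to be left alone
- brush: small bench brush, 130 mm long, 20 mm high, lying on the jig's bed in front of the channel; a bystander, to be left alone
There are look-alikes about, which are no part of the job. What is shaped like the part that bears case_mid but blue, pink or turquoise is not meant.

How it is judged:
On the way, in this order (a step that is already met when the one before it is completed fails the run):
1. the wheel's mark has been turned clockwise past the index by about an eighth of a turn (40 degrees or more) (y of wheel_mark in the frame of index below -0.0527 m), for 0.1 s.
2. the mark is back on the index (tips within 9 mm) with the dog bearing on the stop's front plate (within 1.3 mm) (horizontal distance between wheel_mark and index_tip below 0.009 m and y of dog in the frame of stop_face below 0.0323 m), for 0.3 s.
3. the lock case rests against the stop (gap under 2.5 mm) (all of step 2 and y of case_mid in the frame of stop_face above -0.0625 m and x of case_mid in the frame of stop_face between -0.006 and 0.006 m and z of case_mid in the frame of stop_face between -0.004 and 0.004 m and angle between the y axis of case_mid and the y axis of stop_face, either way round below 0.06 rad), for 0.2 s.
At the end, for the whole second after the job is handed in: The wheel's mark is within 9 mm of the index pointer's tip (seen from above), the drive dog bears on the stop's front plate within 1.3 mm (play taken up), and the lock case lies flat in its channel, its front end within 2.5 mm of the stop face and in line with it (all of step 3); the robot touches nothing.
It fails at once if the lock cylinder or the brush on the jig was shifted by more than 30 mm (distance of any of cylinder, brush from where it was at the start of the episode above 0.03 m).
It also fails if it takes over 69 s, if anything falls off the work surface, if the arm or the gripper's body presses on something with over 40 N, if the wrist force passes 120 N, or if a joint passes its speed limit or range.

### The arm

A 6-joint arm with a two-finger parallel gripper is mounted at the origin on the work surface. World frame = base frame: x ahead of the robot, y to its left, z up, the work surface at z = 0. Lengths are in m, angles in rad, forces in N, time in s.
With the tool pointing down it reaches from about 0.4 to 0.825 m from the base axis. Payload 7 kg.
Tool frame: the origin (TCP) lies on the mounting face of the last link; the fingertips stand 178 mm ahead of it and the grasp point (between the pads) lies 159 mm ahead of it (env.pinch_z is the z of the grasp point in the tool frame, in m); z points along the fingers, y is the line along which they close (so a half turn about z gives the same grasp; the last joint's range is limited). The gripper opens to 88 mm and grips with 3 to 60 N. Pads are 19 mm wide; open, the fingers measure 130 mm over their backs; the gripper's body (78 mm by 193 mm) begins 47 mm behind the grasp point.
Start: joints at [1.637, 0.359, 0.012, 0, -1.224, -0.288], TCP at [0.149, 0.658, 0.405] pointing down, gripper open.
Joint ranges: [-3.07, 3.07], [-1.43, 2.12], [-1.02, 1.25], [-3.03, 1.67], [-3.05, -0], [-3.03, 3.03]. Speed limits (rad/s): [2.39, 2.39, 3.01, 3.14, 3.14, 3.14].

### API

Orientations are given as a unit quaternion [x, y, z, w].
In Python, from rig import env, capture, get_calibration, workorder gives the robot as it stands.
- The arm moves only by the tool apply_moves, never from a script. Its argument "rows" is one flat list of numbers, 5 for each row, row after row: the finger opening in mm, from 0 to 87.6, then the shift along the world's x, y, z in mm, then the turn about the world's z in degrees. A call has 1 to 20 rows; each row is the pose to reach, as a shift and turn from the pose commanded when the call began; what a row does not reach only later rows make up. A row lasts 1/12 s, in which the tool goes at most 41.7 mm and 7.16 degrees, less where a joint would pass 70% of its speed; a pose out of reach is approached as far as the arm can. A call with a gripper value outside its range is refused whole. The fingers move at their own pace and stop on an object; "newtons" is the grip in N (left out, the last holds). Time passes only in rows, so rows that repeat a pose let the fingers close. It gives the time, the measured TCP pose, the force, the opening and the grip force at its end, in the units of the state.
- env.get_obs(): the state, without advancing time (a new reading comes with each control period).
- capture(name): name is "scene" or "top"; returns (picture, depth): 384x512x3 uint8, red, green, blue; 384x512 float32, m along the optical axis (not along the pixel's ray), 0 where there is no reading.
- get_calibration(name): a dict with "fx", "fy", "cx", "cy" (pixels), "k1" (the pictures are not rectified: a ray, as slopes to the right and down, at radius r is drawn at 1 + k1 r^2 times it, then the intrinsics apply), "rvec" (rotation vector, rad) and "tvec" (3), from world to camera coordinates, as OpenCV has them. Camera axes: x right, y down, z forward; pixel columns grow to the right and rows downward; lengths in m; the calibration is good to about 2 mm. A picture is of the moment at which its call begins. get_calibration takes no time and is no camera call.
- workorder.hand_in(): hands the job in; it is judged then, once.
The state is a dict: "time": time; "qpos": joint angles; "joint_vel": joint speeds; "effort": joint torques, N m; "position": TCP position; "tool_rot": TCP orientation; "contact_force": force on the tool from outside, world axes, zero at the start; "wrist_torque": the same for the moment, N m; "opening": finger opening in m; "grip_force": force on a finger pad.
Only numpy, scipy, OpenCV 4.12 (cv2) and the standard library are available. Lean on these libraries where they do the work, as an engineer would, in place of code of your own. Each camera call takes 0.05 s, during which the arm holds its last target. There are 200 camera calls.

## Working session

There is one attempt and no reset: what is moved stays moved. The work goes in short steps, Python scripts to look and compute and a tool call to move; the robot and the scene stay as the last step left them, time stands still between calls to the robot, and variables do not carry over. Pictures are saved under pics/ and viewed, at most 10 in all, crops included, and the job is handed in when it is done.

Besides the shell and the picture viewer there is one more tool, called after "Call:" as name(argument=value, ...) on one line, values as JSON. apply_moves: Moves the arm, as the interface text tells. Its arguments: {"type":"object","properties":{"rows":{"type":"array","items":{"type":"number"}},"newtons":{"type":"number"}},"required":["rows"]}

```bash
mkdir -p pics; cat > h.py <<'E'
import numpy as np, cv2
from rig import env, capture, get_calibration, workorder
def cam(n):
    c=get_calibration(n); K=np.array([[c["fx"],0,c["cx"]],[0,c["fy"],c["cy"]],[0,0,1.]])
    return K,c["k1"],cv2.Rodrigues(np.array(c["rvec"],float))[0],np.array(c["tvec"],float).ravel()
def ray(n,u,v):
    K,k1,R,t=cam(n); p=cv2.undistortPoints(np.array([[[u,v]]],float),K,np.array([k1,0,0,0.])).ravel()
    return R.T@np.array([p[0],p[1],1]), -R.T@t
def atz(n,u,v,z):
    d,o=ray(n,u,v); return o+d*(z-o[2])/d[2]
def atd(n,u,v,dep):
    d,o=ray(n,u,v); return o+d*dep
def px(n,P):
    K,k1,R,t=cam(n); return cv2.projectPoints(np.array(P,float).reshape(-1,1,3),cv2.Rodrigues(R)[0],t,K,np.array([k1,0,0,0.]))[0].reshape(-1,2)
def shot(n,f,box=None,s=1):
    im,d=capture(n); np.savez('/tmp/'+n,im=im,d=d)
    if box: im=im[box[1]:box[3],box[0]:box[2]]
    cv2.imwrite('pics/'+f,cv2.resize(im[:,:,::-1],None,fx=s,fy=s,interpolation=cv2.INTER_CUBIC)); return d
E
python3 - <<'E'
from h import *
a,_=capture("scene"); b,_=capture("top")
np.savez('/tmp/scene',im=a,d=_)
cv2.imwrite('pics/a.png',a[:,:,::-1]);cv2.imwrite('pics/b.png',b[:,:,::-1])
for n in("scene","top"): 
  print(n,ray(n,256,192))
print(env.get_obs())
E
```

```text
scene (array([-0.53214195, -0.02688479, -0.8463228 ]), array([1.00554985, 0.01580259, 0.92077148]))
top (array([ 0.17331659, -0.00522819, -0.9850125 ]), array([0.28928659, 0.02590944, 1.10592025]))
{'time': 0.1, 'qpos': array([ 1.63706972e+00,  3.59307244e-01,  1.11684288e-02, -3.08220377e-04,
       -1.22410215e+00, -2.88132206e-01]), 'joint_vel': array([-0.00124339, -0.00072475,  0.0028744 ,  0.00241212, -0.00027062,
        0.00159094]), 'effort': array([-1.39015872e-03, -5.84159625e+01,  2.93750417e+01,  7.01545939e+00,
        1.01803994e-02, -5.11207725e-05]), 'position': array([0.14847245, 0.65829509, 0.40382924]), 'tool_rot': array([ 9.93847560e-01, -1.10754160e-01, -1.53058045e-05,  7.36550524e-04]), 'contact_force': array([-0.18118209,  0.08738734,  0.27646636]), 'wrist_torque': array([0.00743515, 0.02326139, 0.00232867]), 'grip_force': 0.0, 'opening': 0.08764623709256665}
```

View pics/a.png

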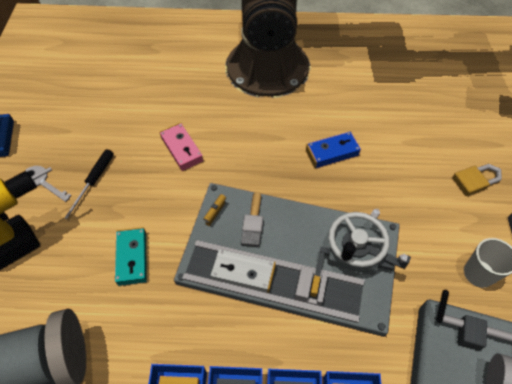

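View pics/b.png

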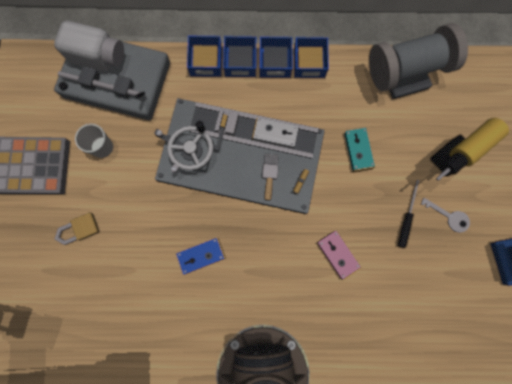

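Look-alikes for the case: silver one in the channel (scene 243,269; top 274,131) is the one with the right look and place; blue (333,149), pink (181,146) and turquoise (130,256) in scene are decoys. The wheel is at scene (359,238), top (190,148). Checking with close crops.

```bash
python3 - <<'E'
from h import *
shot("top","c.png",(140,90,340,220),4); shot("scene","d.png",(170,175,420,340),3)
E
```

```text
(no output)
```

View pics/c.png

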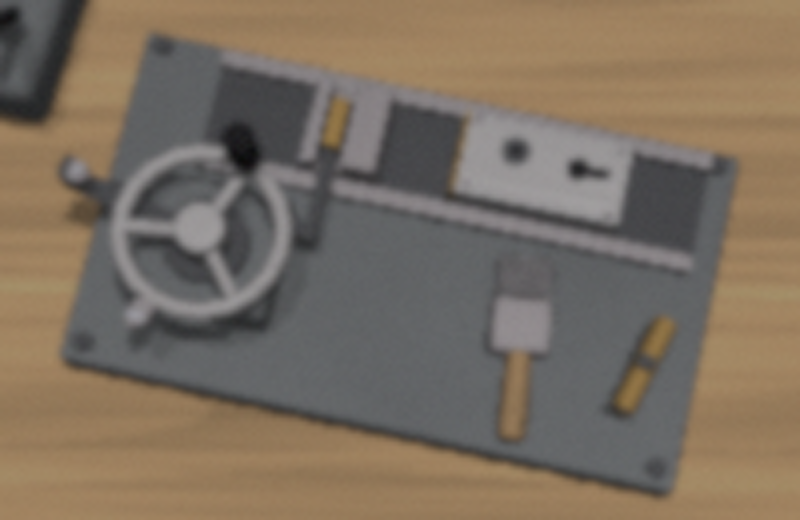

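View pics/d.png

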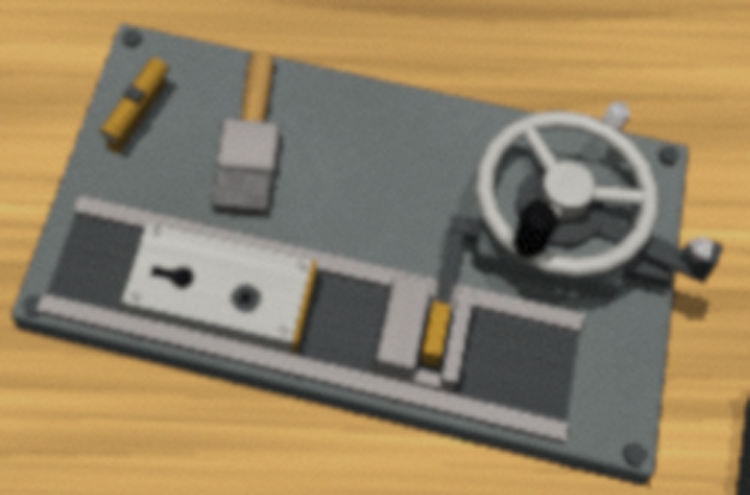

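```bash
cat > j.py <<'E'
from h import *
own=np.array([[125,220],[125,-220],[-125,-220],[-125,220]])/1000.
T=[(177.5,99.5),(324.2,129.5),(308,213),(156,180)]
S=[(386.7,335),(175,282.3),(210.7,184.3),(399.3,223.3)]
def fit(P):
    P=np.array(P)[:,:2]; m=P.mean(0); H=own.T@(P-m); a=np.arctan2(H[0,1]-H[1,0],H[0,0]+H[1,1]); return m,a
pt=[atz("top",*p,.03) for p in T]; ps=[atz("scene",*p,.03) for p in S]
mt,at=fit(pt);ms,as_=fit(ps)
C=(mt+ms)/2;A=(at+as_)/2
R2=np.array([[np.cos(A),-np.sin(A)],[np.sin(A),np.cos(A)]])
W=lambda x,y:C+R2@np.array([x,y])/1000
J=lambda p:R2.T@(np.array(p[:2])-C)*1000
E
python3 - <<'E'
from j import *
print(mt,at,ms,as_)
ax=W(-30,130);print("axis",ax)
for n,p,z in[("top",(190,147),.098),("scene",(170+568/3,175+185/3),.098)]: print("hub",atz(n,*p,z))
def ang(p): d=p[:2]-ax; return np.degrees(np.arctan2(d[1],d[0])),np.linalg.norm(d)
print("mark",ang(atz("top",173.3,169.5,.093)),ang(atz("scene",170+620/3,175+108/3,.093)))
print("idx",ang(atz("top",158,132.5,.098)),ang(atz("scene",170+703/3,175+250/3,.098)))
print("handle",ang(atz("top",140+238/4,90+128/4,.153)),ang(atz("scene",170+540/3,175+210/3,.153)))
# case corners top z=.058
cs=[(468,112),(632,150),(620,225),(452,190)]
c=np.mean([atz("top",140+x/4,90+y/4,.058) for x,y in cs],0);print("case top",J(c),c)
cs=[(148,222),(312,262),(298,350),(122,302)]
c=np.mean([atz("scene",170+x/3,175+y/3,.058) for x,y in cs],0);print("case sc",J(c),c)
# stop front plate face top edge z=.065
print("stop top",J(atz("top",140+384/4,90+138/4,.065)),"sc",J(atz("scene",170+393/3,175+320/3,.065)))
for n,pp in [("brush t",(515,350)),("cyl",(643,365))]: print(n,atz("top",140+pp[0]/4,90+pp[1]/4,.045))
E
```

```text
[0.58597253 0.06304888] -0.2025177112772434 [0.59299392 0.06778658] -0.2056686208686085
axis [0.58645417 0.19879998]
hub [0.58652275 0.19757108 0.098     ]
hub [0.58527795 0.20049421 0.098     ]
mark (np.float64(145.92411041219776), np.float64(0.07339727961438416)) (np.float64(146.3293690972058), np.float64(0.07791725928961223))
idx (np.float64(65.41884139210669), np.float64(0.09434332459780224)) (np.float64(63.623866187973356), np.float64(0.09520802701856482))
handle (np.float64(-32.51431870734647), np.float64(0.05967729785488256)) (np.float64(-33.01773867756724), np.float64(0.05344747328695116))
case top [ 73.48234688 -85.58416951] [ 0.64409433 -0.0332835   0.058     ]
case sc [ 76.39155063 -81.15696423] [ 0.64784045 -0.02953782  0.058     ]
stop top [69.39577549 27.1659764 ] sc [76.64163506 36.85992748]
brush t [ 0.51713961 -0.01467996  0.045     ]
cyl [ 0.5074962  -0.10336152  0.045     ]
```

Top crop: hub (200,228), mark tip (133,318), index pointer (72,170), handle top (238,128). The silver case is in the channel. In the world, the wheel axis is at (0.586, 0.199), the mark at 146°, the index at 64.5° and the handle at −33.5°. I'm going above the handle now.

Call:
apply_moves(rows=[70,483,-489,0,-21,70,483,-489,0,-21,70,483,-489,0,-21,70,483,-489,0,-21,70,483,-489,0,-21,70,483,-489,0,-21,70,483,-489,0,-21,70,483,-489,0,-21,70,483,-489,0,-21,70,483,-489,0,-21,70,483,-489,0,-21,70,483,-489,0,-21,70,483,-489,0,-21,70,483,-489,0,-21,70,483,-489,0,-21,70,483,-489,0,-21,70,483,-489,0,-21,70,483,-489,0,-21,70,483,-489,0,-21,70,483,-489,0,-21], newtons=12)

```text
time: 1.87
position: [0.6313, 0.1694, 0.4043]
tool_rot: [0.957, -0.29, -0.0, 0.0]
contact_force: [-0.3, 0.5, 0.1]
opening: 0.0701
grip_force: 0.0
```

Call:
apply_moves(rows=[70,0,0,-40,0,70,0,0,-80,0,70,0,0,-110,0,70,0,0,-117,0,70,0,0,-117,0,70,0,0,-117,0,10,0,0,-117,0,10,0,0,-117,0,10,0,0,-117,0,10,0,0,-117,0,10,0,0,-117,0,10,0,0,-117,0,10,0,0,-117,0,10,0,0,-117,0], newtons=12)

```text
time: 3.03
position: [0.6315, 0.1694, 0.2876]
tool_rot: [0.957, -0.29, -0.0, 0.0]
contact_force: [-0.2, 0.8, 0.6]
opening: 0.0221
grip_force: 0.0
```

```bash
python3 - <<'E'
import numpy as np
c=np.array([586,199]);h0=np.array([632,169])
f=lambda a:(c+55*np.array([np.cos(np.radians(a)),np.sin(np.radians(a))]))
def rows(a0,a1,n,g,hold=2):
    p0=f(a0);r=[]
    for i in range(1,n+1):
        a=a0+(a1-a0)*i/n;d=f(a)-p0;r+=[g,round(d[0],1),round(d[1],1),0,round(a-a0,1)]
    print(r+r[-5:]*hold)
rows(-33.5,-101.5,17,10);rows(-101.5,-169.5,17,10)
E
```

```text
[10, np.float64(-2.2), np.float64(-3.1), 0, -4.0, 10, np.float64(-4.7), np.float64(-6.1), 0, -8.0, 10, np.float64(-7.3), np.float64(-8.9), 0, -12.0, 10, np.float64(-10.1), np.float64(-11.5), 0, -16.0, 10, np.float64(-13.1), np.float64(-13.9), 0, -20.0, 10, np.float64(-16.3), np.float64(-16.0), 0, -24.0, 10, np.float64(-19.6), np.float64(-18.0), 0, -28.0, 10, np.float64(-23.1), np.float64(-19.7), 0, -32.0, 10, np.float64(-26.6), np.float64(-21.2), 0, -36.0, 10, np.float64(-30.2), np.float64(-22.4), 0, -40.0, 10, np.float64(-34.0), np.float64(-23.3), 0, -44.0, 10, np.float64(-37.7), np.float64(-24.0), 0, -48.0, 10, np.float64(-41.5), np.float64(-24.5), 0, -52.0, 10, np.float64(-45.4), np.float64(-24.6), 0, -56.0, 10, np.float64(-49.2), np.float64(-24.5), 0, -60.0, 10, np.float64(-53.0), np.float64(-24.2), 0, -64.0, 10, np.float64(-56.8), np.float64(-23.5), 0, -68.0, 10, np.float64(-56.8), np.float64(-23.5), 0, -68.0, 10, np.float64(-56.8), np.float64(-23.5), 0, -68.0]
[10, np.float64(-3.7), np.float64(0.9), 0, -4.0, 10, np.float64(-7.4), np.float64(2.1), 0, -8.0, 10, np.float64(-11.0), np.float64(3.5), 0, -12.0, 10, np.float64(-14.4), np.float64(5.1), 0, -16.0, 10, np.float64(-17.8), np.float64(7.0), 0, -20.0, 10, np.float64(-21.0), np.float64(9.1), 0, -24.0, 10, np.float64(-24.0), np.float64(11.5), 0, -28.0, 10, np.float64(-26.9), np.float64(14.0), 0, -32.0, 10, np.float64(-29.6), np.float64(16.7), 0, -36.0, 10, np.float64(-32.1), np.float64(19.7), 0, -40.0, 10, np.float64(-34.4), np.float64(22.7), 0, -44.0, 10, np.float64(-36.4), np.float64(26.0), 0, -48.0, 10, np.float64(-38.3), np.float64(29.4), 0, -52.0, 10, np.float64(-39.8), np.float64(32.8), 0, -56.0, 10, np.float64(-41.2), np.float64(36.4), 0, -60.0, 10, np.float64(-42.3), np.float64(40.1), 0, -64.0, 10, np.float64(-43.1), np.float64(43.9), 0, -68.0, 10, np.float64(-43.1), np.float64(43.9), 0, -68.0, 10, np.float64(-43.1), np.float64(43.9), 0, -68.0]
```

Fingers are on the handle (22.1 mm opening). Turning clockwise.

Call:
apply_moves(rows=[10,0,0,0,0,10,-2.2,-3.1,0,-4,10,-4.7,-6.1,0,-8,10,-7.3,-8.9,0,-12,10,-10.1,-11.5,0,-16,10,-13.1,-13.9,0,-20,10,-16.3,-16,0,-24,10,-19.6,-18,0,-28,10,-23.1,-19.7,0,-32,10,-26.6,-21.2,0,-36,10,-30.2,-22.4,0,-40,10,-34,-23.3,0,-44,10,-37.7,-24,0,-48,10,-41.5,-24.5,0,-52,10,-45.4,-24.6,0,-56,10,-49.2,-24.5,0,-60,10,-53,-24.2,0,-64,10,-56.8,-23.5,0,-68,10,-56.8,-23.5,0,-68], newtons=15)

```text
time: 4.62
position: [0.5749, 0.1459, 0.2876]
tool_rot: [-0.63, 0.777, -0.0, 0.0]
contact_force: [2.9, -0.9, -2.4]
opening: 0.0214
grip_force: 15.0
```

Call:
apply_moves(rows=[10,-3.7,0.9,0,-4,10,-7.4,2.1,0,-8,10,-11,3.5,0,-12,10,-14.4,5.1,0,-16,10,-17.8,7,0,-20,10,-21,9.1,0,-24,10,-24,11.5,0,-28,10,-26.9,14,0,-32,10,-29.6,16.7,0,-36,10,-32.1,19.7,0,-40,10,-34.4,22.7,0,-44,10,-36.4,26,0,-48,10,-38.3,29.4,0,-52,10,-39.8,32.8,0,-56,10,-41.2,36.4,0,-60,10,-42.3,40.1,0,-64,10,-43.1,43.9,0,-68,10,-43.1,43.9,0,-68,10,-43.1,43.9,0,-68,10,-43.1,43.9,0,-68])

```text
time: 6.28
position: [0.5321, 0.1896, 0.2876]
tool_rot: [-0.091, 0.996, -0.0, 0.0]
contact_force: [5.0, -2.6, -2.8]
opening: 0.0223
grip_force: 15.0
```

```bash
python3 - <<'E'
from h import *
shot("scene","e.png",(310,180,430,270),6)
print(env.get_obs()["position"],env.get_obs()["contact_force"])
E
```

```text
[0.53209414 0.18960167 0.28767433] [ 4.5537346  -2.51540334 -2.77797362]
```

View pics/e.png

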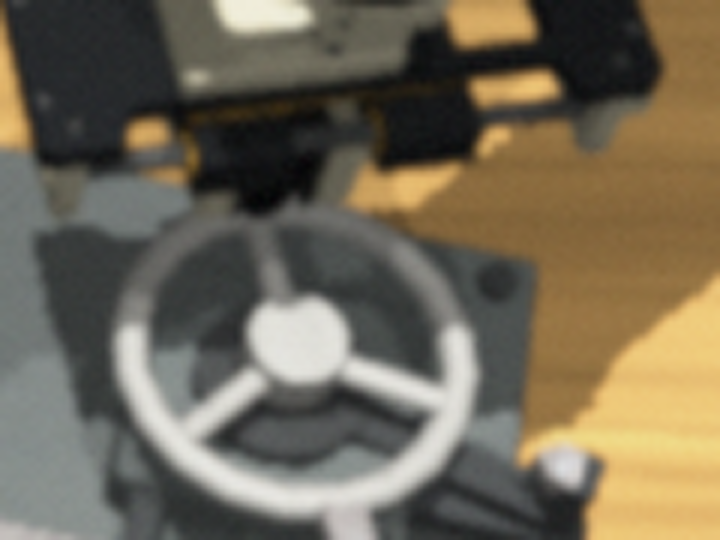

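The handle is gripped at the top, the mark is at (350,525) and cut off at the bottom, and the index pointer is at (563,465). Now measuring from a lower crop and by projection.

```bash
python3 - <<'E'
from h import *
im=np.load('/tmp/scene.npz')['im'][225:300,330:430]
im=cv2.resize(im[:,:,::-1],None,fx=8,fy=8,interpolation=cv2.INTER_CUBIC)
c=np.array([.586,.199])
def P(a,r,z): return np.array([c[0]+r*np.cos(np.radians(a)),c[1]+r*np.sin(np.radians(a)),z])
for a,col in [(10.5,(0,0,255)),(62,(0,255,0)),(64.5,(255,0,0))]:
    for r in (.061,.082,.105):
        u=px("scene",P(a,r,.095))[0]; cv2.circle(im,tuple(int(v) for v in ((u-[330,225]+.5)*8)),4,col,-1)
cv2.imwrite('pics/f.png',im)
E
```

```text
(no output)
```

View pics/f.png

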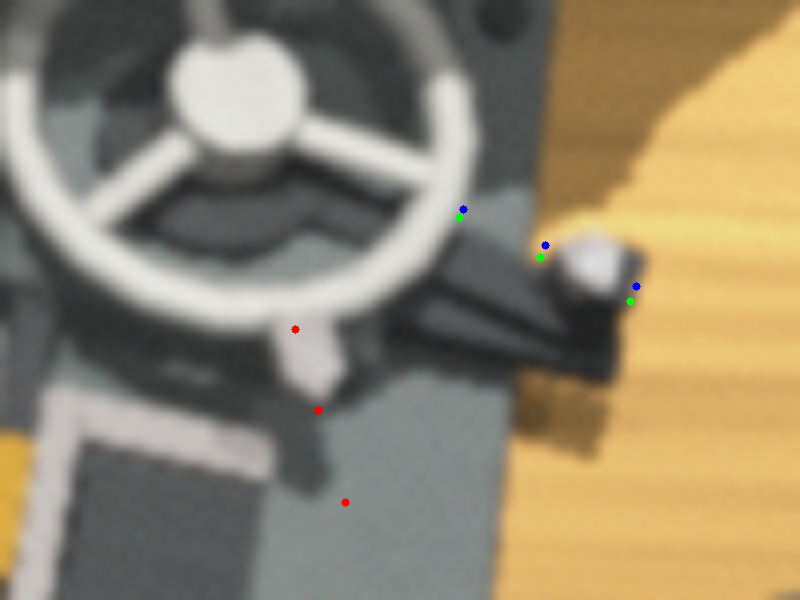

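The mark matches the predicted 10.5°, about 54° past the index at about 64.5°. Bringing it back anticlockwise by 54°.

```bash
python3 - <<'E'
import numpy as np
f=lambda a:55*np.array([np.cos(np.radians(a)),np.sin(np.radians(a))])
r=[]
for d in [3,6,9,12,15,18,21,24,27,30,33,36,39,42,45,48,51,54]:
    v=f(-169.5+d)-f(-169.5);r+=[10,float(round(v[0],1)),float(round(v[1],1)),0,d]
print(r)
E
```

```text
[10, 0.6, -2.8, 0, 3, 10, 1.3, -5.6, 0, 6, 10, 2.2, -8.3, 0, 9, 10, 3.3, -11.0, 0, 12, 10, 4.4, -13.7, 0, 15, 10, 5.7, -16.2, 0, 18, 10, 7.2, -18.7, 0, 21, 10, 8.8, -21.1, 0, 24, 10, 10.4, -23.5, 0, 27, 10, 12.3, -25.7, 0, 30, 10, 14.2, -27.8, 0, 33, 10, 16.2, -29.9, 0, 36, 10, 18.4, -31.8, 0, 39, 10, 20.6, -33.6, 0, 42, 10, 22.9, -35.3, 0, 45, 10, 25.3, -36.9, 0, 48, 10, 27.8, -38.3, 0, 51, 10, 30.4, -39.6, 0, 54]
```

Call:
apply_moves(rows=[10,0.6,-2.8,0,3,10,1.3,-5.6,0,6,10,2.2,-8.3,0,9,10,3.3,-11.0,0,12,10,4.4,-13.7,0,15,10,5.7,-16.2,0,18,10,7.2,-18.7,0,21,10,8.8,-21.1,0,24,10,10.4,-23.5,0,27,10,12.3,-25.7,0,30,10,14.2,-27.8,0,33,10,16.2,-29.9,0,36,10,18.4,-31.8,0,39,10,20.6,-33.6,0,42,10,22.9,-35.3,0,45,10,25.3,-36.9,0,48,10,27.8,-38.3,0,51,10,30.4,-39.6,0,54,10,30.4,-39.6,0,54,10,30.4,-39.6,0,54])

```text
time: 8.0
position: [0.5619, 0.1503, 0.2876]
tool_rot: [-0.532, 0.847, 0.0, -0.0]
contact_force: [-1.3, 0.3, 0.8]
opening: 0.0214
grip_force: 15.0
```

Call:
apply_moves(rows=[60,0,0,0,0,60,0,0,0,0,60,0,0,0,0,60,0,0,0,0,60,0,0,0,0,60,0,0,40,0,60,0,0,80,0,60,0,0,120,0,60,0,-40,120,0,60,0,-80,120,0,60,0,-120,120,0,60,0,-160,120,0,60,0,-200,120,0,60,0,-240,120,0,60,0,-280,120,0,60,0,-280,120,0])

```text
time: 9.33
position: [0.5613, -0.1351, 0.4076]
tool_rot: [-0.53, 0.848, -0.0, -0.001]
contact_force: [-0.4, 0.6, 0.7]
opening: 0.06
grip_force: 0.0
```

```bash
python3 - <<'E'
from h import *
shot("scene","g.png",(290,205,410,295),6)
shot("top","x.png"); im=cv2.imread('pics/x.png')[95:195,145:285]
m=np.hstack([cv2.resize(im,None,fx=5.7,fy=5.7,interpolation=cv2.INTER_CUBIC)]);cv2.imwrite('pics/k.png',m)
o=env.get_obs();print(o["position"],o["tool_rot"],o["opening"])
E
```

```text
[ 0.56167521 -0.13149955  0.40743408] [-5.30572625e-01  8.47639461e-01  1.11919989e-04 -1.48940295e-04] 0.06004689743554375
```

View pics/g.png

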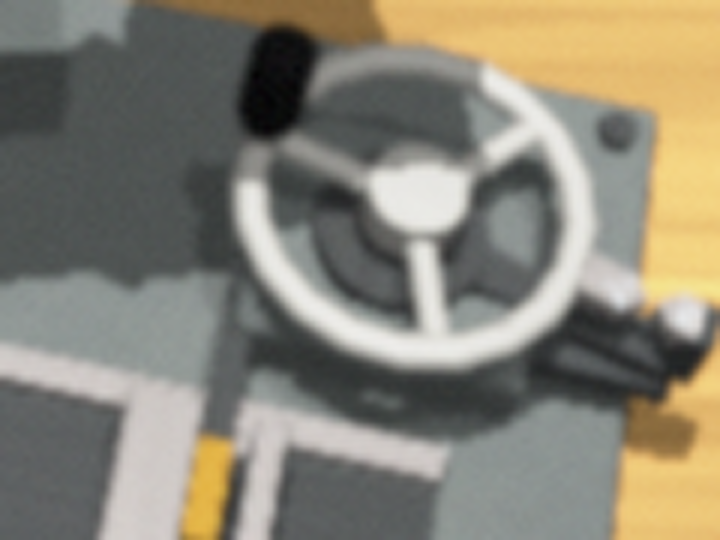

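View pics/k.png

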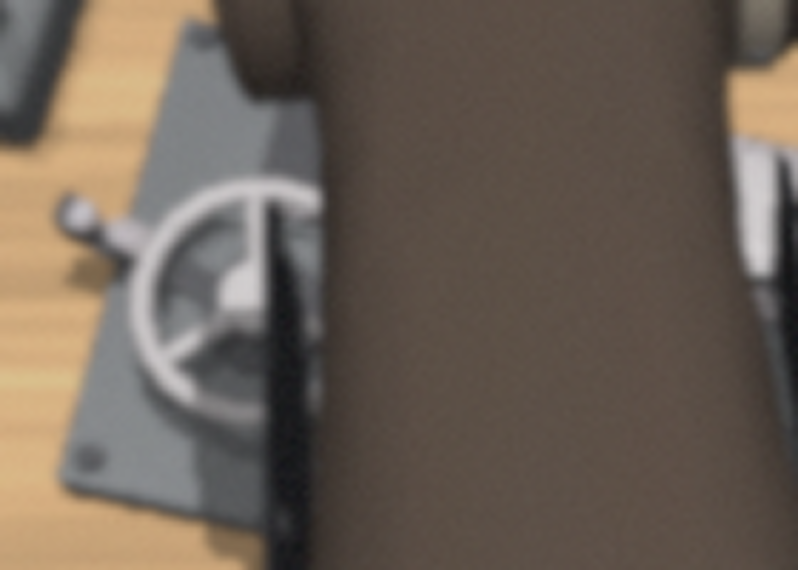

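Both views show the mark radially in line with the index: scene mark (615,285) and pointer (685,315), top (122,235) and (75,213). The dog sits on the front plate. Next I go behind the case with nearly closed fingers, just above rail height.

Call:
apply_moves(rows=[10,30,3,0,7,10,65,7,0,14,10,65,7,0,14,10,65,7,0,14,10,65,7,-40,14,10,65,7,-80,14,10,65,7,-120,14,10,65,7,-150,14,10,65,7,-170,14,10,65,7,-180,14,10,65,7,-185,14,10,65,7,-185,14,10,65,7,-185,14])

```text
time: 10.52
position: [0.6275, -0.1224, 0.2241]
tool_rot: [-0.631, 0.775, -0.001, 0.001]
contact_force: [-0.1, -0.5, -0.5]
opening: 0.0103
grip_force: 0.0
```

```bash
python3 - <<'E'
from j import *
d=shot("scene","m.png",(150,200,350,330),4)
o=env.get_obs();print(o["position"],J(o["position"]),o["tool_rot"],o["contact_force"],o["opening"])
print("stop",J(atz("scene",290+120/6,205+460/6,.065)))
E
```

```text
[ 0.62766148 -0.12250675  0.22448678] [  75.47425823 -176.28620079] [-0.63144972  0.77541563 -0.00086272  0.00104911] [ 0.07415253  0.19988423 -0.10624363] 0.009953217782950108
stop [72.35344487 54.01907041]
```

View pics/m.png

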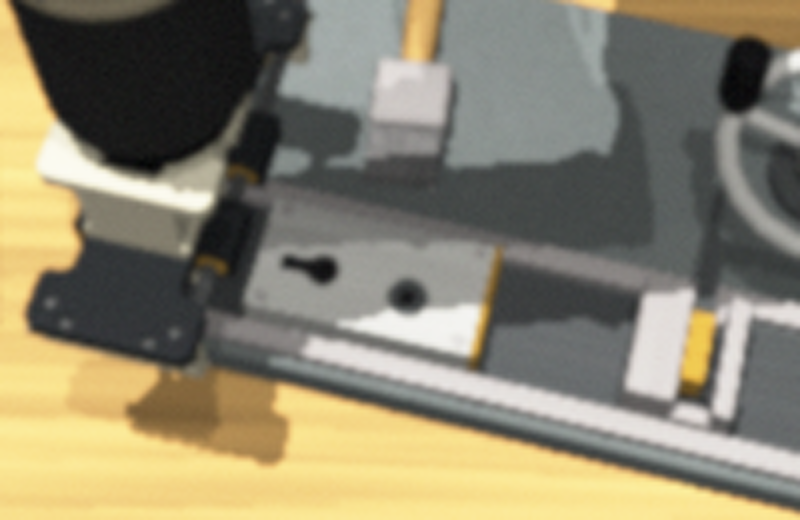

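Fingers sit centred behind the case, with the case end at (250,290). The case front at (490,300) is about 75 mm from the stop at (635,340). Pushing along the channel.

Call:
apply_moves(rows=[10,1,4.9,0,0,10,2,9.8,0,0,10,3,14.7,0,0,10,3.8,18.6,0,0,10,4.7,22.5,0,0,10,5.5,26.4,0,0,10,6.3,30.3,0,0,10,7.1,34.3,0,0,10,7.9,38.2,0,0,10,8.7,42.1,0,0,10,9.5,46,0,0,10,10.3,49.9,0,0,10,11.1,53.8,0,0,10,12,57.8,0,0,10,12.8,61.7,0,0,10,13.6,65.6,0,0,10,14.4,69.5,0,0,10,15.2,73.4,0,0,10,15.8,76.4,0,0,10,16.2,78.3,0,0])

```text
time: 12.23
position: [0.6431, -0.0449, 0.223]
tool_rot: [-0.631, 0.775, -0.0, -0.001]
contact_force: [0.0, -5.8, 3.7]
opening: 0.01
grip_force: 3.0
```

```bash
python3 - <<'E'
from j import *
d=shot("scene","n.png",(200,210,350,330),5)
o=env.get_obs();print(J(o["position"]),o["contact_force"])
E
```

```text
[ 74.87940099 -96.83826601] [-0.41767729 -3.18651032  3.724677  ]
```

View pics/n.png

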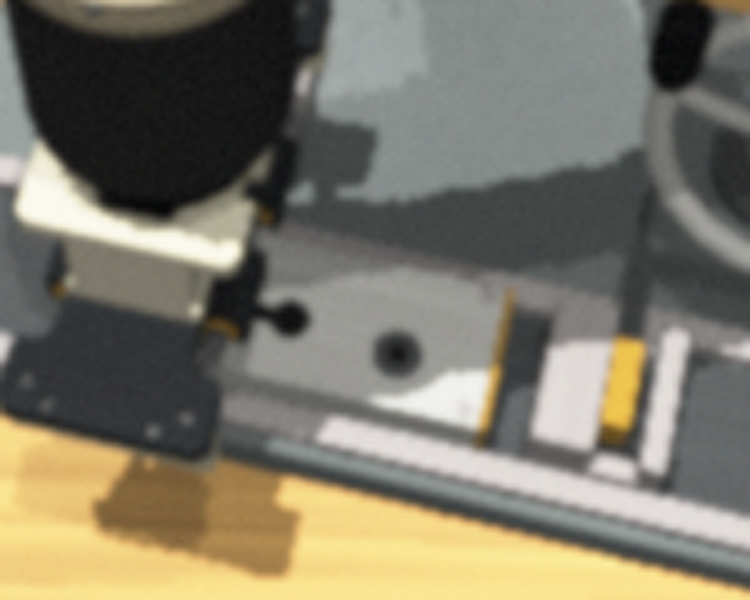

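The case front is at (500,370) and the stop front at (540,390), so the gap is about 17 mm. Approaching slowly, watching the force.

Call:
apply_moves(rows=[10,0.4,2,0,0,10,0.8,4,0,0,10,1.2,6,0,0,10,1.6,8,0,0,10,2,9.8,0,0,10,2.2,10.8,0,0,10,2.4,11.8,0,0,10,2.4,11.8,0,0])

```text
time: 12.95
position: [0.6455, -0.0332, 0.223]
tool_rot: [-0.631, 0.776, -0.0, -0.001]
contact_force: [-1.1, -5.1, 4.0]
opening: 0.0102
grip_force: 2.6
```

Call:
apply_moves(rows=[10,0.1,0.5,0,0,10,0.2,1,0,0,10,0.3,1.5,0,0,10,0.4,2,0,0])

```text
time: 13.28
position: [0.6458, -0.0314, 0.223]
tool_rot: [-0.631, 0.776, -0.0, -0.001]
contact_force: [-1.2, -6.7, 3.7]
opening: 0.0101
grip_force: 3.1
```

Call:
apply_moves(rows=[10,0.1,0.5,0,0,10,0.2,1,0,0])

```text
time: 13.45
position: [0.6461, -0.0304, 0.223]
tool_rot: [-0.631, 0.776, -0.0, -0.001]
contact_force: [-1.0, -5.8, 4.1]
opening: 0.0102
grip_force: 3.1
```

Call:
apply_moves(rows=[10,0.1,0.5,0,0,10,0.2,1,0,0])

```text
time: 13.62
position: [0.6463, -0.0294, 0.223]
tool_rot: [-0.631, 0.776, -0.0, -0.001]
contact_force: [-0.9, -5.8, 4.8]
opening: 0.0102
grip_force: 3.1
```

Call:
apply_moves(rows=[10,0.1,0.5,0,0,10,0.2,1,0,0])

```text
time: 13.78
position: [0.6464, -0.0284, 0.223]
tool_rot: [-0.631, 0.776, -0.0, -0.001]
contact_force: [-0.7, -6.2, 3.8]
opening: 0.01
grip_force: 3.1
```

```bash
python3 - <<'E'
from j import *
im,d=capture("scene")
# profile across the gap along channel line, jig x=85, z=.06
for y in np.arange(15,80,3):
    p=W(82,y); u=px("scene",[p[0],p[1],.06])[0]; i=np.round(u).astype(int)
    print(y,i,im[i[1],i[0]],round(atd("scene",*u,d[i[1],i[0]])[2],3))
E
```

```text
15 [289 283] [43 44 44] 0.056
18 [291 283] [71 73 71] 0.058
21 [292 283] [104 105 104] 0.056
24 [294 284] [154 153 146] 0.058
27 [295 284] [157 157 150] 0.057
30 [297 284] [154 154 150] 0.056
33 [298 285] [162 163 157] 0.055
36 [300 285] [169 169 163] 0.057
39 [301 285] [176 176 169] 0.056
42 [303 286] [235 235 231] 0.058
45 [304 286] [236 235 231] 0.06
48 [306 286] [228 204 158] 0.056
51 [307 287] [208 177 124] 0.055
54 [309 287] [217 211 206] 0.065
57 [310 287] [225 219 215] 0.066
60 [312 288] [226 219 216] 0.066
63 [313 288] [225 218 215] 0.063
66 [315 289] [222 217 212] 0.065
69 [316 289] [224 218 215] 0.061
72 [318 289] [223 217 215] 0.063
75 [319 290] [217 206 198] 0.067
78 [321 290] [232 195  98] 0.064
```

Call:
apply_moves(rows=[10,0.1,0.5,0,0,10,0.1,0.5,0,0])

```text
time: 14.0
position: [0.6465, -0.028, 0.223]
tool_rot: [-0.631, 0.776, -0.0, -0.001]
contact_force: [-1.0, -7.1, 3.8]
opening: 0.0101
grip_force: 3.6
```

Call:
apply_moves(rows=[10,0.1,0.5,0,0,10,0.1,0.5,0,0])

```text
time: 14.17
position: [0.6466, -0.0279, 0.223]
tool_rot: [-0.631, 0.776, -0.0, -0.001]
contact_force: [-1.2, -9.2, 3.9]
opening: 0.01
grip_force: 4.6
```

Call:
apply_moves(rows=[10,0.1,0.5,0,0,10,0.1,0.5,0,0])

```text
time: 14.33
position: [0.6466, -0.0277, 0.223]
tool_rot: [-0.631, 0.776, -0.0, -0.001]
contact_force: [-1.4, -10.8, 4.3]
opening: 0.0102
grip_force: 5.5
```

Contact: the force rises while the position stalls. One more small nudge, then I back off and lift.

Call:
apply_moves(rows=[10,0.1,0.5,0,0,10,0.1,0.5,0,0,10,0.1,0.5,0,0])

```text
time: 14.58
position: [0.6466, -0.0276, 0.223]
tool_rot: [-0.631, 0.776, -0.0, -0.002]
contact_force: [-1.6, -12.6, 4.1]
opening: 0.0103
grip_force: 6.4
```

Call:
apply_moves(rows=[10,-0.4,-2,0,0,10,-2,-10,0,0,10,-5,-25,0,0,10,-6,-30,0,0,10,-6,-30,40,0,10,-6,-30,80,0,10,-6,-30,120,0,10,-6,-70,140,0,10,-6,-110,140,0,10,-6,-150,140,0,10,-6,-190,140,0,10,-6,-230,140,0,10,-6,-230,140,0,10,-6,-230,140,0])

```text
time: 15.75
position: [0.6401, -0.2586, 0.3619]
tool_rot: [-0.63, 0.777, 0.0, -0.0]
contact_force: [0.4, 0.2, -1.0]
opening: 0.0102
grip_force: 0.0
```

```bash
python3 - <<'E'
from j import *
im,d=capture("scene")
def prof(x,ys,z=.06):
  for y in ys:
    p=W(x,y); u=px("scene",[p[0],p[1],z])[0]
    c=cv2.getRectSubPix(im,(1,1),(float(u[0]),float(u[1])))[0,0]; i=np.round(u).astype(int)
    print(x,y,np.round(u,1),c,round(atd("scene",*u,d[i[1],i[0]])[2],3))
prof(65,range(38,96,2)); prof(88,range(42,60,2))
# mark vs pointer: bright blobs
h=cv2.cvtColor(im,cv2.COLOR_RGB2HSV)
s=im[238:272,380:415]; 
for r in range(238,268,2): print(r,' '.join('%3d'%v for v in im[r,384:412,2]))
o=env.get_obs();print(o["position"],o["contact_force"],o["time"])
E
```

```text
65 38 [302.5 277.3] [153 152 148] 0.056
65 40 [303.5 277.6] [154 152 148] 0.056
65 42 [304.5 277.8] [155 154 149] 0.056
65 44 [305.5 278. ] [155 154 148] 0.06
65 46 [306.5 278.2] [159 151 137] 0.057
65 48 [307.5 278.5] [176 154 115] 0.058
65 50 [308.4 278.7] [199 169 117] 0.053
65 52 [309.4 278.9] [209 189 161] 0.055
65 54 [310.4 279.2] [216 208 200] 0.059
65 56 [311.4 279.4] [223 218 214] 0.064
65 58 [312.4 279.6] [225 219 216] 0.066
65 60 [313.4 279.9] [225 219 216] 0.066
65 62 [314.4 280.1] [224 218 214] 0.066
65 64 [315.4 280.3] [223 217 214] 0.062
65 66 [316.4 280.6] [223 217 214] 0.065
65 68 [317.4 280.8] [223 217 215] 0.065
65 70 [318.4 281. ] [223 217 215] 0.064
65 72 [319.4 281.3] [222 216 213] 0.065
65 74 [320.4 281.5] [215 205 197] 0.066
65 76 [321.4 281.7] [210 187 152] 0.064
65 78 [322.4 282. ] [222 183 102] 0.065
65 80 [323.4 282.2] [235 192  79] 0.062
65 82 [324.4 282.4] [237 196  78] 0.06
65 84 [325.4 282.7] [236 194  78] 0.064
65 86 [326.4 282.9] [226 182  77] 0.064
65 88 [327.4 283.1] [183 146  75] 0.065
65 90 [328.4 283.4] [121 104  77] 0.064
65 92 [329.4 283.6] [9
[... 1533 characters left out ...]
222 231 234 234 228 188 136 116 121 134
258  66  50  52  54  47  50  53  61  67  68  68  75  90  98  91  95 134 183 221 237 237 233 225 164 116 106 114 128
260  54  53  59  58  56  54  58  57  57  64  72  78  73  74  62  65  80 103 135 166 191 203 182 129 109 118 132 140
262  80  76  65  56  54  52  61  67  69  83  98 104 100  91  76  58  57  63  65  63  71  78  85  87  96 112 133 143
264 110 106 107 102  94  80  70  55  54  59  65  77  86  93  89  75  54  47  42  43  42  42  49  73 105 122 133 133
266  75  80  87  92  97 101  99 100  92  80  68  57  53  56  60  61  59  49  44  45  45  57  84 114 128 134 132 132
[ 0.64039007 -0.2571461   0.36207782] [ 0.18002562  1.46954262 -0.57790082] 15.8
```

There is no gap between case and stop, the dog is still on the front plate, and mark, pointer and hub are in line. Handing in.

```bash
python3 -c "
from rig import workorder
print(workorder.hand_in())"
```

```text
the job is handed in; nothing more can be done
None
```

The job is handed in at about 16 s of robot time, no verdict returned: the camera showed the mark on the index with the play taken up and the lock case against the stop, and the arm was clear; I never moved near the cylinder or brush, but took no final picture of them.

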